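# Show the reorder tag to the inspection camera

## Robot

A 6-joint arm with a two-finger parallel gripper is mounted at the origin on the work surface. World frame = base frame: x ahead of the robot, y to its left, z up, the work surface at z = 0. Lengths are in m, angles in rad, forces in N, time in s.
With the tool pointing down it reaches from about 0.425 to 0.95 m from the base axis. Payload 3.5 kg.
Tool frame: the origin (TCP) lies between the finger pads; the fingertips stand 14 mm ahead of it and the grasp point (between the pads) lies 5 mm behind it; z points along the fingers, y is the direction in which the jaws open and shut (so a half turn about z gives the same grasp; the last joint's range is limited). The gripper opens to 85 mm and grips with 20 to 120 N. Pads are 22 mm wide; open, the fingers measure 114 mm over their backs; the gripper's body (76 mm by 85 mm) begins 54 mm behind the grasp point. The pads swing forward as they close: fully open they stand 13 mm farther back than shut.
Start: joints at [-1.27, 0.286, 1.577, -0, 1.279, -0.15], TCP at [0.294, -0.608, 0.245] pointing down, gripper open.
Joint ranges: [-2.77, 2.77], [-0.9, 2.22], [0.21, 2.48], [-1.53, 4.67], [0.24, 2.81], [-2.84, 2.84]. Speed limits (rad/s): [2.79, 2.79, 3.14, 3.14, 3.14, 3.14].

## Interface

Orientations are given as a unit quaternion [x, y, z, w].
In Python, from plant import ctrl gives the robot as it stands. The module is installed in compiled form; this text tells all that it offers.
- The arm moves only by the tool servo_tool, never from a script. Its argument "increments" is text: rows parted by semicolons, each of 7 numbers parted by spaces: the turn, a rotation vector about the tool's x, y, z in rad, then the shift along the tool's x, y, z in cm, then the finger opening in cm, from 0 to 8.54. In form: ax ay az dx dy dz claw; .... A call has 1 to 10 rows; each row is the pose to reach, as a shift and turn from the pose commanded when the call began, along the tool's axes at that moment; what a row does not reach only later rows make up. A row lasts 1/12 s, in which the tool goes at most 41.7 mm and 7.16 degrees, less where a joint would pass 70% of its speed; a pose out of reach is approached as far as the arm can. A call with a gripper value outside its range is refused whole. The fingers move at their own pace and stop on an object; "grip_force" is the grip in N (left out, the last holds). Time passes only in rows, so rows that repeat a pose let the fingers close. It gives the time, the measured TCP pose, the force and the opening at its end, in the units of the state.
- ctrl.get_state(): the state, without advancing time (a new reading comes with each control period).
- ctrl.read_camera(name): name is "scene" or "top" or "wrist"; returns (picture, depth): 384x512x3 uint8, red, green, blue; 384x512 float32, m along the optical axis (not along the pixel's ray), 0 where there is no reading.
- ctrl.camera_info(name): a dict with "camera_matrix" (3x3 intrinsics, pixels), "world_to_cam" (4x4, takes a point from world to camera coordinates). Camera axes: x right, y down, z forward; pixel columns grow to the right and rows downward; lengths in m; the calibration is good to about 2 mm. A picture is of the moment at which its call begins: read the wrist's pose just before it. camera_info takes no time and is no camera call; for the wrist camera it gives the pose at the moment of the call.
- ctrl.sign_off(): hands the job in, once; it reports no verdict.
The state is a dict: "time": time; "qpos": joint angles; "dq": joint speeds; "joint_efforts": joint torques, N m; "eef_pos": TCP position; "tcp_rot": TCP orientation; "contact_force": force on the tool from outside, world axes, zero at the start; "wrist_torque": the same for the moment, N m; "opening": opening from 0.0 (shut) to 1.0 (fully open).
Only numpy, scipy, OpenCV 4.12 (cv2) and the standard library are available. Lean on these libraries where they do the work, as an engineer would, in place of code of your own. Each camera call takes 0.05 s, during which the arm holds its last target.

## Task

Pull the orange reorder tag straight up out of its spring clip on the label rail and hold it up to the inspection camera: the middle of its white code panel 12 cm straight out from the lens, code face towards the camera and square to its line of sight, right way up in the picture. Finish while still holding it still there, with nothing else carrying it. Leave the two grey tags clipped in, do not bump the camera, and leave the other things on the table where they are.

Things in the scene. Friction and masses are not known exactly. Their poses are not given: they have to be found in the camera images.
- tag_mid (a point): Orange reorder tag, 70 g, 118 mm tall, upright in one of the rail's clips (which one varies): point at the centre of its code panel, mid-thickness, 57 mm above its foot's underside. z: up to the grip tab; y: along its width; -x: straight out of the code face. Grip tab: on top, centred, 24 mm wide (y), 14 mm thick (x), from 30 to 61 mm above this point.
- tag: The same tag, origin under its foot, same axes. Foot 30 mm wide (38 mm at the side bulges near its bottom), 8 mm thick, 24 mm tall, inside the rail; above it a plate 56 mm wide, 8 mm thick, 60 mm tall; then the tab. The code face has a 44 mm white square with black dots; the other face is plain orange.
- tag_sight (a point): A point in the air 60 mm straight out of the code face from tag_mid, fixed to the orange tag: it tells which way the face looks.
- grey_tag_a_mid (a point): A grey plastic tag of the same shape and size as the orange one, clipped in another clip of the rail; to be left there. Point at the centre of its code panel, as on the orange tag.
- grey_tag_b_mid (a point): A grey plastic tag of the same shape and size as the orange one, clipped in another clip of the rail; to be left there. Point at the centre of its code panel, as on the orange tag.
- rail: Fixed label rail: blue bar 300 mm long (along y), 34 mm wide; aluminium channel, floor 30 mm and top 52 mm above the table. Origin under its centre on the table, z up. Spring clips at y = -95, 0, +95 mm: white noses snap over a tag's foot. A tag comes out straight up: 10 to 15 N of pull at first, fading over 15 mm, then free; clear of the channel after 24 mm. Code faces look to -x.
- camera: Fixed inspection camera stand: dark base plate 130 x 150 mm, aluminium column, about 0.31 m tall in all. Origin on the table directly below the camera head's centre; the column stands 50 mm behind (x = +50 mm); the lens looks to its -x side, 25 degrees below level.
- camera_head: The grey camera head (70 x 66 x 56 mm), fixed on the stand, with a white ring light (52 mm across) round a black lens. Origin at its centre, 270 mm above the table. Its -x axis is the line of sight out of the lens, 25 degrees below level; y is level; z is 'up' in the picture.
- lens (a point): Centre of the lens front, 40 mm from the head's origin along its -x. Axes as the camera head.
- view_spot (a point): Point in the air 120 mm straight out of the lens, about 0.20 m above the table, where the centre of the code panel belongs. Axes as the camera head. A tag presented right has its z along this z and its -x (out of the code face) along this +x, towards the lens: its top leans back 25 degrees, away from the camera.
- bolt: Loose steel bolt with a nut on it, about 110 mm long, 42 mm across, lying on the table; leave alone.
- nut: Loose brass collar, 45 mm across, 22 mm tall; leave alone.
- wrench: Loose steel wrench, 200 mm long, lying flat; leave alone.
- jar: Loose jar with yellow cap, 60 mm across, 75 mm tall; leave alone.
- carton: Loose cardboard carton, 90 x 70 x 55 mm; leave alone.
- can: Loose green can, 66 mm across, 90 mm tall; leave alone.
Not all that is in view belongs to the job. There is more than one size of the tag; the job needs the smallest.

How it is judged:
On the way:
1. the orange tag has been pulled up clear of the rail, held in the fingers (z of tag_mid in the frame of rail above 0.125 m and contact force between the fingers and tag above 1 N and contact force between tag and rail below 0.3 N), for 0.2 s.
At the end, for the whole second after the job is handed in: The fingers hold the orange tag still (under 20 mm/s), off rail and camera, panel centre within 25 mm on each camera axis of the point 120 mm out from the lens and over 120 mm up, face to the lens, square and right way up within 12 degrees; grey tags within 12 mm, other things within 30 mm of start (contact force between the fingers and tag above 1 N and contact force between tag and rail below 0.3 N and contact force between tag and camera below 0.3 N and height (world z) of tag_mid above 0.12 m and x of tag_mid in the frame of camera_head between -0.185 and -0.135 m and y of tag_mid in the frame of camera_head between -0.025 and 0.025 m and z of tag_mid in the frame of camera_head between -0.025 and 0.025 m and angle between the x axis of tag and the x axis of camera_head, either way round below 0.21 rad and angle between the y axis of tag and the y axis of camera_head, either way round below 0.21 rad and x of tag_sight in the frame of camera_head above -0.14 m and angle between tag's own z axis and vertical below 0.8 rad and linear speed of tag below 0.02 m/s and distance of each of grey_tag_a_mid, grey_tag_b_mid from where it was at the start of the episode below 0.012 m and distance of each of bolt, nut, wrench, jar, carton, can from where it was at the start of the episode below 0.03 m); the arm keeps its last pose, push and grip.
It fails at once if a grey tag pulled out or shifted by more than 12 mm (distance of any of grey_tag_a_mid, grey_tag_b_mid from where it was at the start of the episode above 0.012 m).
It fails at once if the camera is bumped (over 3 N) (contact force between any of the arm, the fingers, tag and camera above 3 N).
It fails at once if another loose thing shifted by more than 30 mm (distance of any of bolt, nut, wrench, jar, carton, can from where it was at the start of the episode above 0.03 m).
It also fails if it takes over 42 s, if anything falls off the work surface, if the arm or the gripper's body presses on something with over 40 N, if the wrist force passes 120 N, or if a joint passes its speed limit or range.

## Working session

There is one attempt and no reset: what is moved stays moved. The work goes in short steps, Python scripts to look and compute and a tool call to move; the robot and the scene stay as the last step left them, time stands still between calls to the robot, and variables do not carry over. Pictures are saved under pics/ and viewed, and the job is handed in when it is done.

Besides the shell and the picture viewer there is one more tool, called after "Request:" as name(argument=value, ...) on one line, values as JSON. servo_tool: Moves the arm, as the interface text tells. Its arguments: {"type":"object","properties":{"increments":{"type":"string"},"grip_force":{"type":"number"}},"required":["increments"]}

```bash
mkdir -p pics; ls; python3 - <<'E'
from plant import ctrl
import cv2,numpy as np
s=ctrl.get_state(); print(s)
for n in ["scene","top","wrist"]:
    i=ctrl.camera_info(n); 
    p,d=ctrl.read_camera(n); np.savez(f"{n}0.npz",p=p,d=d,K=i["camera_matrix"],T=i["world_to_cam"])
    cv2.imwrite(f"pics/{n}0.png",cv2.resize(p[:,:,::-1],(800,600)))
    print(n,i)
E
```

```text
pics
{'time': 0.0, 'qpos': array([-1.27000363e+00,  2.87153243e-01,  1.57821811e+00,  6.29955410e-07,
        1.27859397e+00, -1.49965178e-01]), 'dq': array([-3.09722452e-05, -6.94921343e-04,  9.99720809e-04, -2.81827767e-04,
       -6.61933944e-04, -1.59113314e-03]), 'joint_efforts': array([-2.24970172e-04, -4.05980158e+01, -2.92626590e+01, -5.90459103e-05,
        5.82291512e-03,  6.25730166e-06]), 'eef_pos': array([ 0.2939184 , -0.60693757,  0.24393317]), 'tcp_rot': array([ 9.74708828e-01,  2.23475488e-01, -8.90806499e-05, -1.18298722e-03]), 'contact_force': array([ 0.25540308, -0.37225768,  0.13806811]), 'wrist_torque': array([ 0.01454424,  0.04044912, -0.0054921 ]), 'opening': 0.9971398795103764}
scene {'camera_matrix': array([[459.11747816,   0.        , 254.18795698],
       [  0.        , 459.11747816, 197.41983651],
       [  0.        ,   0.        ,   1.        ]]), 'world_to_cam': array([[-0.40632206,  0.91371444, -0.00532081,  0.20150859],
       [ 0.69487604,  0.30521443, -0.65114625, -0.26932268],
       [-0.59333774, -0.26827239, -0.75893362,  1.90254182],
       [ 0.
[... 231 characters left out ...]
orld_to_cam': array([[-0.02519563, -0.99952959,  0.0174865 ,  0.02066305],
       [-0.98794758,  0.02222375, -0.1531851 ,  0.54920083],
       [ 0.15272443, -0.02113534, -0.98804279,  1.2092462 ],
       [ 0.        ,  0.        ,  0.        ,  1.        ]])}
wrist {'camera_matrix': array([[344.67369778,   0.        , 257.42685307],
       [  0.        , 344.67369778, 190.95697349],
       [  0.        ,   0.        ,   1.        ]]), 'world_to_cam': array([[ 0.43433872, -0.90074742, -0.00199125, -0.6733923 ],
       [-0.86246173, -0.41651308,  0.2875354 , -0.03595971],
       [-0.25982615, -0.12317039, -0.95776794,  0.37922328],
       [ 0.        ,  0.        ,  0.        ,  1.        ]])}
```

View pics/scene0.png

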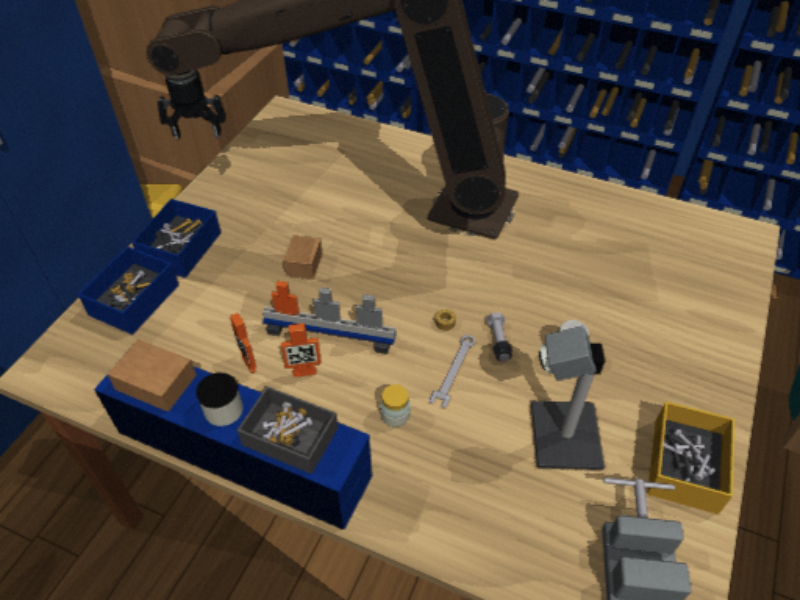

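View pics/top0.png

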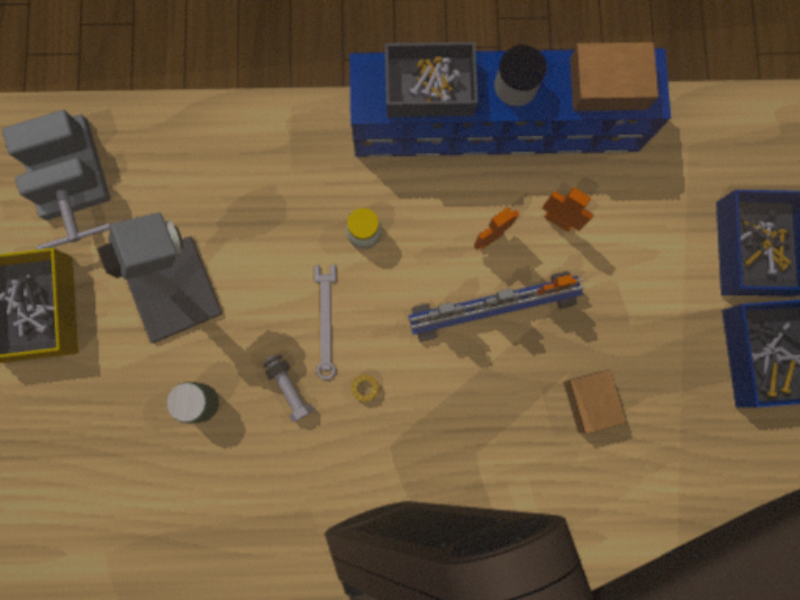

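View pics/wrist0.png

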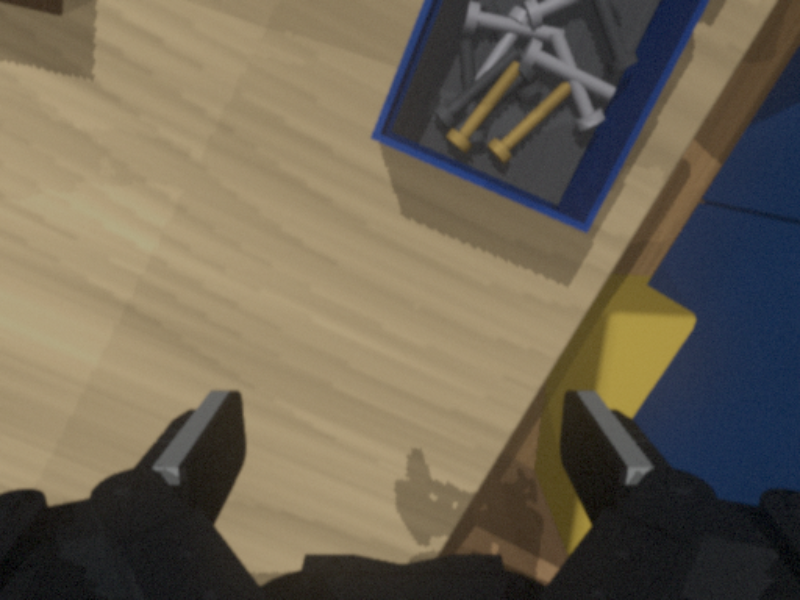

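The scene view shows three orange tags. One is clipped in the rail at scene px (285,298), beside two greys, and the other two stand loose at (243,342) and (300,350), so they are the larger decoys. In the top view the rail runs from (412,322) to (580,288), with the orange tag at its right (-y) end. The camera head is at (145,245), with its ring light facing right. Next I'll measure all of this with depth.

```bash
cat > h.py <<'E'
import numpy as np,cv2
def load(n):
    z=np.load(n); return z['p'],z['d'],z['K'],z['T']
def cloud(d,K,T):
    v,u=np.indices(d.shape)
    c=np.stack([(u-K[0,2])/K[0,0]*d,(v-K[1,2])/K[1,1]*d,d],-1)
    w=(c-T[:3,3])@T[:3,:3]
    w[d<=0]=np.nan
    return w
def proj(P,K,T):
    c=T[:3,:3]@np.asarray(P)+T[:3,3]; q=K@c; return q[:2]/q[2]
E
python3 - <<'E'
from h import *
np.set_printoptions(precision=4,suppress=True)
for n in ['top0.npz','scene0.npz']:
    p,d,K,T=load(n); W=cloud(d,K,T)
    h=cv2.cvtColor(p,cv2.COLOR_RGB2HSV)
    org=((h[...,0]<12)&(h[...,1]>170)&(h[...,2]>90)).astype(np.uint8)
    k,l,st,c=cv2.connectedComponentsWithStats(org)
    for i in range(1,k):
        if st[i,4]<15: continue
        w=W[l==i]; w=w[np.isfinite(w[:,0])]
        print(n,'org',st[i],c[i],w.min(0),w.max(0),np.median(w,0))
    blue=((h[...,0]>105)&(h[...,0]<125)&(h[...,1]>150)).astype(np.uint8)
    m=(W[...,2]>0.02)&(W[...,2]<0.07)&(blue>0)&(abs(W[...,1])<.4)&(W[...,0]<0.75)&(W[...,0]>.35)
    k,l,st,c=cv2.connectedComponentsWithStats(m.astype(np.uint8))
    for i in range(1,k):
        if st[i,4]>20: w=W[l==i]; print(n,'blue',st[i],w.min(0),w.max(0))
    # camera head: z>0.2 near
    m=(W[...,2]>0.2)&(W[...,1]>0.2)&(W[...,0]>.4)&(W[...,0]<0.9)
    w=W[m]; print(n,'head',m.sum(),w.min(0),w.max(0))
    wh=m&(h[...,1]<60)&(h[...,2]>150); print('white',wh.sum(), W[wh].mean(0) if wh.any() else '')
# tool-frame wrist cam
p,d,K,T=load('wrist0.npz')
from scipy.spatial.transform import Rotation as R
Rt=R.from_quat([ 9.74708828e-01,  2.23475488e-01, -8.90806499e-05, -1.18298722e-03]).as_matrix()
pos=np.array([ 0.2939184 , -0.60693757,  0.24393317])
C=-T[:3,:3].T@T[:3,3]; print('tool axes',Rt); print('wristcam in tool',Rt.T@(C-pos))
E
python3 - <<'E'
import sys;sys.path.insert(0,'.')
from h import *
p,d,K,T=load('scene0.npz')
a=p[160:260,140:270];b=p[190:310,320:400]
cv2.imwrite('pics/crop_rail.png',cv2.resize(a[:,:,::-1],None,fx=6,fy=6,interpolation=2))
cv2.imwrite('pics/crop_cam.png',cv2.resize(b[:,:,::-1],None,fx=5,fy=5,interpolation=2))
p,d,K,T=load('top0.npz')
cv2.imwrite('pics/crop_top.png',cv2.resize(p[110:230,250:390][:,:,::-1],None,fx=5,fy=5,interpolation=2))
cv2.imwrite('pics/crop_topcam.png',cv2.resize(p[120:230,55:155][:,:,::-1],None,fx=5,fy=5,interpolation=2))
E
```

```text
top0.npz head 1653 [0.5497 0.3204 0.2414] [0.6376 0.4294 0.3162]
white 18 [0.6152 0.3293 0.2789]
scene0.npz org [174 180  17  21 240] [181.775 191.575] [ 0.4972 -0.323  -0.0022] [ 0.5693 -0.2127  0.1541] [ 0.5597 -0.2396  0.0972]
scene0.npz org [148 201  16  38 178] [155.5    217.2303] [ 0.6756 -0.2891  0.003 ] [ 0.7127 -0.2346  0.1682] [ 0.698  -0.2566  0.1244]
scene0.npz org [180 207  25  34 335] [191.8687 223.9522] [ 0.5721 -0.2347 -0.0034] [ 0.6825 -0.1138  0.1654] [ 0.6614 -0.1456  0.1106]
scene0.npz blue [169 204  18   5  55] [ 0.5627 -0.2893  0.0208] [ 0.5838 -0.2312  0.0363]
scene0.npz blue [196 208  56  12 171] [ 0.5141 -0.1947  0.0212] [ 0.5653 -0.0011  0.0373]
scene0.npz head 1114 [0.5521 0.3211 0.2008] [0.6394 0.431  0.3193]
white 32 [0.6169 0.3317 0.2785]
tool axes [[ 0.9001  0.4356 -0.0007]
 [ 0.4356 -0.9001  0.0023]
 [ 0.0004 -0.0023 -1.    ]]
wristcam in tool [ 0.0735 -0.0004 -0.1282]
```

View pics/crop_rail.png

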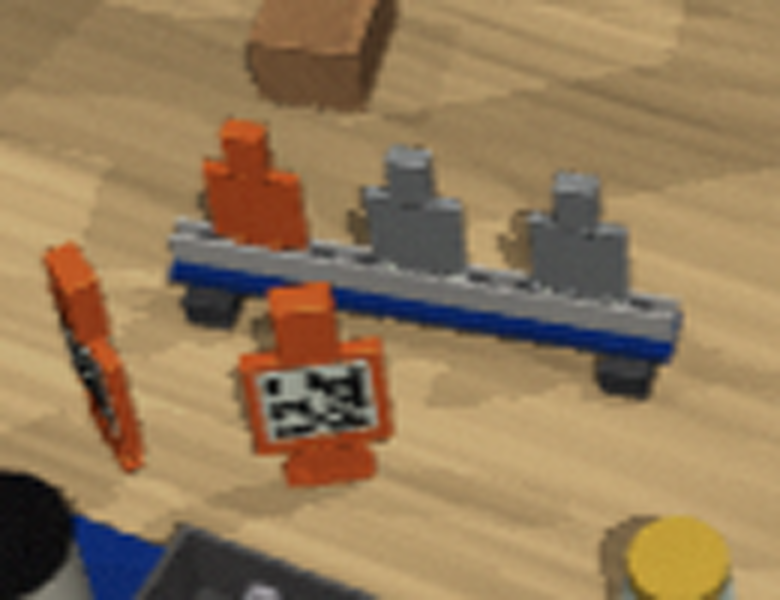

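View pics/crop_top.png

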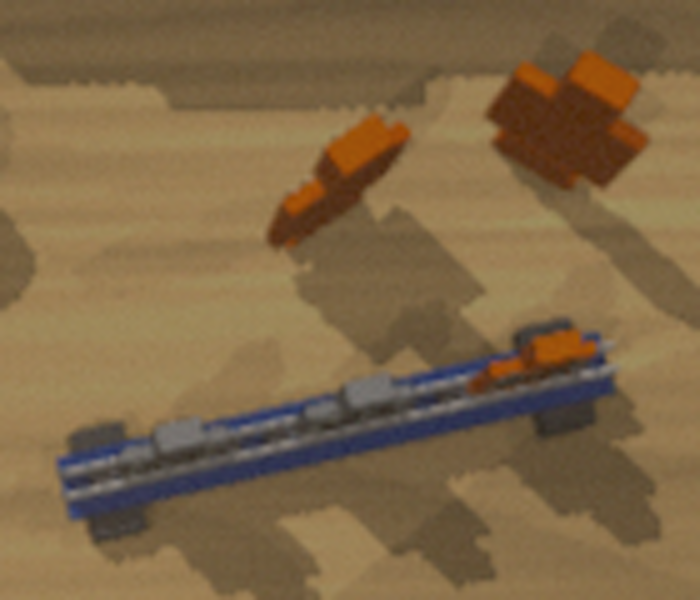

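View pics/crop_topcam.png

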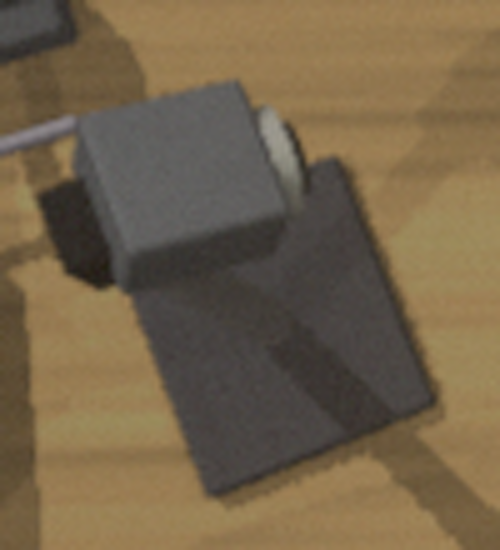

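View pics/crop_cam.png

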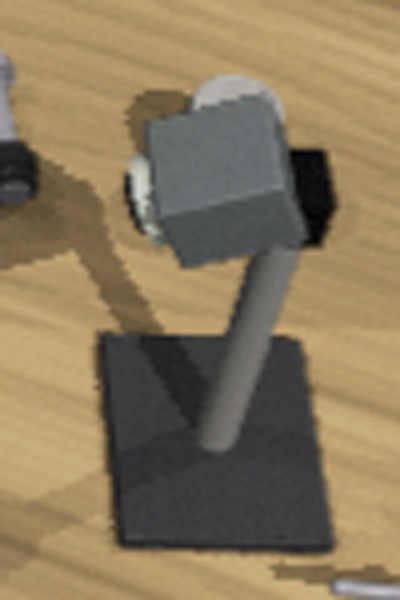

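```bash
python3 - <<'E'
from h import *
np.set_printoptions(precision=4,suppress=True)
def ray(u,v,z,K,T):
    Rm=T[:3,:3];C=-Rm.T@T[:3,3]; dd=Rm.T@np.array([(u-K[0,2])/K[0,0],(v-K[1,2])/K[1,1],1]); return C+dd*(z-C[2])/dd[2]
# tab tops, top view
p,d,K,T=load('top0.npz'); W=cloud(d,K,T); h=cv2.cvtColor(p,cv2.COLOR_RGB2HSV)
reg=(W[...,0]>.44)&(W[...,0]<.62)&(W[...,1]>-.36)&(W[...,1]<.05)
hi=reg&(W[...,2]>.135)
k,l,st,c=cv2.connectedComponentsWithStats(hi.astype(np.uint8))
for i in range(1,k):
    if st[i,4]<8: continue
    ww=W[l==i]; print('tabtop',st[i],c[i],ww.mean(0),ww.min(0),ww.max(0),'ray',ray(*c[i],.148,K,T), h[l==i].mean(0))
ra=reg&(W[...,2]>.04)&(W[...,2]<.058)
pts=W[ra]; r=cv2.minAreaRect(pts[:,:2].astype(np.float32)); print('rail top rect',r,pts[:,2].mean(), cv2.boxPoints(r))
for n in ['top0.npz','scene0.npz']:
    p,d,K,T=load(n); W=cloud(d,K,T); hh=cv2.cvtColor(p,cv2.COLOR_RGB2HSV)
    m=(W[...,2]>0.235)&(W[...,1]>0.2)&(W[...,0]>.4)&(W[...,0]<0.9)
    P=W[m]
    best=None;rng=np.random.default_rng(0)
    for _ in range(500):
        a=P[rng.choice(len(P),3,False)];nn=np.cross(a[1]-a[0],a[2]-a[0]);nn/=np.linalg.norm(nn)+1e-12
        if abs(nn[2])<.7: continue
        s=abs((P-a[0])@nn)<.003
        if best is None or s.sum()>best.sum(): best=s
    Q=P[best];c=Q.mean(0);nn=np.linalg.svd(Q-c)[2][2];nn*=np.sign(nn[2])
    f=nn[:2]/np.hypot(*nn[:2]); print(n,'plane',best.sum(),len(P),c,nn,'tilt',np.degrees(np.arccos(nn[2])),'yaw f',np.degrees(np.arctan2(f[1],f[0])))
    e1=np.r_[f,0]; x=np.cross(np.cross(nn,e1),nn);x/=np.linalg.norm(x);y=np.cross(nn,x)
    uv=np.c_[(Q-c)@x,(Q-c)@y].astype(np.float32); r=cv2.minAreaRect(uv);print(r, 'center',c+x*r[0][0]+y*r[0][1], 'head org', c+x*r[0][0]+y*r[0][1]-nn*.028)
    m=(W[...,2]<.03)&(W[...,2]>.004)&(W[...,1]>.15)&(W[...,1]<.5)&(W[...,0]>.3)&(W[...,0]<.8)&(hh[...,2]<110)&(hh[...,1]<90)
    k,l,st,_=cv2.connectedComponentsWithStats(m.astype(np.uint8))
    i=1+np.argmax(st[1:,4]);q=W[l==i];print('base',st[i],cv2.minAreaRect(q[:,:2].astype(np.float32)),q[:,2].mean())
E
```

```text
tabtop [355 175  12   8  63] [360.6349 178.8095] [ 0.555  -0.2411  0.1467] [ 0.5473 -0.2553  0.1367] [ 0.5646 -0.2289  0.1529] ray [ 0.5547 -0.2407  0.148 ] [ 13.9048 220.1746 142.3333]
tabtop [318 184  11   8  65] [323.1077 187.5692] [ 0.5356 -0.1486  0.1459] [ 0.5272 -0.1609  0.1361] [ 0.5443 -0.1371  0.1545] ray [ 0.5352 -0.1483  0.148 ] [ 18.3231  28.9846 111.6923]
tabtop [280 193  11   8  64] [285.1562 196.5   ] [ 0.5158 -0.0558  0.146 ] [ 0.5078 -0.0676  0.1363] [ 0.5247 -0.0438  0.1519] ray [ 0.5155 -0.0556  0.148 ] [ 14.3594  28.2031 112.5938]
rail top rect ((0.5362898707389832, -0.149460569024086), (0.016372349113225937, 0.2991967797279358), 11.868914604187012) 0.04925274763965421 [[ 0.4975 -0.0047]
 [ 0.559  -0.2975]
 [ 0.5751 -0.2942]
 [ 0.5135 -0.0014]]
top0.npz plane 921 1653 [0.5972 0.36   0.2988] [ 0.1446 -0.4095  0.9008] tilt 25.74042509009087 yaw f -70.55274725732653
((0.004421312361955643, 0.0005898959934711456), (0.08029109239578247, 0.06596653163433075), 2.1232495307922363) center [0.5991 0.3564 0.2969] head org [0.5951 0.3679 0.2717]
base [  81  151   61   68 1971] ((0.5781252980232239, 0.4072381556034088), (0.1477256864309311, 0.13037478923797607), 22.363924026489258) 0.013158177591199529
scene0.npz plane 451 1058 [0.6001 0.3627 0.3012] [ 0.1573 -0.3745  0.9138] tilt 23.966244420820345 yaw f -67.22262951153563
((0.005076337605714798, -0.0011450760066509247), (0.06733213365077972, 0.07904228568077087), 88.24200439453125) center [0.6008 0.3579 0.2992] head org [0.5964 0.3684 0.2736]
base [ 340  257   47   44 1588] ((0.5800488591194153, 0.40856117010116577), (0.1544576734304428, 0.12966305017471313), 21.98497200012207) 0.01467399021759374
```

```bash
cat >> h.py <<'E'
from scipy.spatial.transform import Rotation as R
def M(x,z): 
    x=np.array(x,float);z=np.array(z,float);z/=np.linalg.norm(z);x-=z*(x@z);x/=np.linalg.norm(x);return np.c_[x,np.cross(z,x),z]
RY=np.radians(11.95); TAG=np.array([.5549,-.2412])
GR=M([-np.sin(RY),np.cos(RY),0],[0,0,-1])
F=np.radians(-67.8); f=np.array([np.cos(F),np.sin(F),0]);a=np.radians(25)
HO=np.array([.5957,.368,.27]); LOS=f*np.cos(a)-np.array([0,0,np.sin(a)]); HZ=f*np.sin(a)+np.array([0,0,np.cos(a)])
VS=HO+.16*LOS; PR=M(np.cross(HZ,LOS),-HZ)
def rel(Rg,pg):
    from plant import ctrl
    s=ctrl.get_state(); Rc=R.from_quat(s['tcp_rot']).as_matrix();p=s['eef_pos']
    print('t',round(s['time'],2),'pos',np.round(p,4),'q',np.round(s['qpos'],2),'F',np.round(s['contact_force'],1),'open',round(s['opening'],3))
    print('rel rotvec',np.round(R.from_matrix(Rc.T@Rg).as_rotvec(),3),'shift cm',np.round(Rc.T@(pg-p)*100,2))
E
python3 - <<'E'
from h import *
print(VS,PR)
rel(GR,np.array([*TAG,.25]))
E
```

```text
[0.65049041 0.2337402  0.20238108] [[ 9.25870585e-01  3.42440047e-01 -1.59682417e-01]
 [ 3.77840787e-01 -8.39123721e-01  3.91289817e-01]
 [ 1.35668936e-17 -4.22618262e-01 -9.06307787e-01]]
t 0.15 pos [ 0.294  -0.6071  0.2442] q [-1.27  0.29  1.58 -0.    1.28 -0.15] F [0.  0.3 0. ] open 1.002
rel rotvec [-1.000e-03 -1.000e-03 -1.329e+00] shift cm [ 39.43 -21.56  -0.53]
```

Request:
servo_tool(increments="0 0 -0.08 2.4 -1.3 -0.1 8.5; 0 0 -0.16 4.8 -2.6 -0.1 8.5; 0 0 -0.24 7.2 -3.9 -0.2 8.5; 0 0 -0.32 9.6 -5.2 -0.2 8.5; 0 0 -0.40 12 -6.5 -0.3 8.5; 0 0 -0.48 14.4 -7.8 -0.3 8.5; 0 0 -0.56 16.8 -9.1 -0.3 8.5; 0 0 -0.64 19.2 -10.4 -0.4 8.5; 0 0 -0.72 21.6 -11.7 -0.4 8.5; 0 0 -0.8 24 -13 -0.4 8.5", grip_force=60)

```text
time: 0.98
eef_pos: [0.454, -0.3846, 0.249]
tcp_rot: [0.81, 0.587, 0.0, -0.0]
contact_force: [1.0, -0.2, -0.7]
opening: 0.994
```

```bash
python3 -c "
from h import *
rel(GR,np.array([*TAG,.25]))"
```

```text
t 0.98 pos [ 0.454  -0.3846  0.249 ] q [-0.87  0.11  1.78  0.    1.26 -0.56] F [ 1.  -0.2 -0.7] open 0.994
rel rotvec [-0.    -0.    -0.525] shift cm [16.77  5.13 -0.1 ]
```

Request:
servo_tool(increments="0 0 -0.075 2.4 0.7 0 8.5; 0 0 -0.15 4.8 1.5 0 8.5; 0 0 -0.225 7.2 2.2 0 8.5; 0 0 -0.3 9.6 2.9 0 8.5; 0 0 -0.375 12 3.7 0 8.5; 0 0 -0.45 14.4 4.4 0 8.5; 0 0 -0.525 16.7 5.1 0 8.5; 0 0 -0.525 16.7 5.1 0 8.5; 0 0 -0.525 16.7 5.1 0 8.5; 0 0 -0.525 16.7 5.1 0 8.5")

```text
time: 1.82
eef_pos: [0.5541, -0.2437, 0.2489]
tcp_rot: [0.631, 0.776, -0.0, -0.0]
contact_force: [0.6, 0.5, -0.6]
opening: 0.996
```

```bash
python3 - <<'E'
from h import *
from plant import ctrl
np.set_printoptions(precision=4,suppress=True)
rel(GR,np.array([*TAG,.133]))
i=ctrl.camera_info("wrist");p,d=ctrl.read_camera("wrist");K,T=i["camera_matrix"],i["world_to_cam"]
np.savez("wrist1.npz",p=p,d=d,K=K,T=T)
W=cloud(d,K,T);h=cv2.cvtColor(p,cv2.COLOR_RGB2HSV)
m=(W[...,2]>.13)&(W[...,2]<.16)&((h[...,0]<16)&(h[...,1]>150))
w=W[m];print(m.sum(),w.mean(0))
t=(w[:,2]>.143);print(cv2.minAreaRect(w[t][:,:2].astype(np.float32)),np.median(w[t],0))
m=(W[...,2]>.143)&(W[...,2]<.155)&(h[...,1]<80)&(W[...,0]>.45)&(W[...,1]>-.2)
k,l,st,c=cv2.connectedComponentsWithStats(m.astype(np.uint8))
for j in range(1,k):
    if st[j,4]>30: print(st[j],W[l==j].mean(0))
cv2.imwrite("pics/wrist1.png",cv2.resize(p[:,:,::-1],(800,600)))
E
```

```text
t 1.82 pos [ 0.5541 -0.2437  0.2489] q [-0.58  0.13  1.75 -0.    1.26 -0.79] F [ 0.6  0.5 -0.6] open 0.996
rel rotvec [-0.001 -0.    -0.004] shift cm [ 0.23  0.14 11.59]
4452 [ 0.6473 -0.2043  0.1508]
((0.6424610018730164, -0.2318854182958603), (0.1593029499053955, 0.13524219393730164), 44.88852310180664) [ 0.6547 -0.2297  0.1578]
[249  29  22  41 891] [ 0.5359 -0.149   0.1472]
```

View pics/wrist1.png

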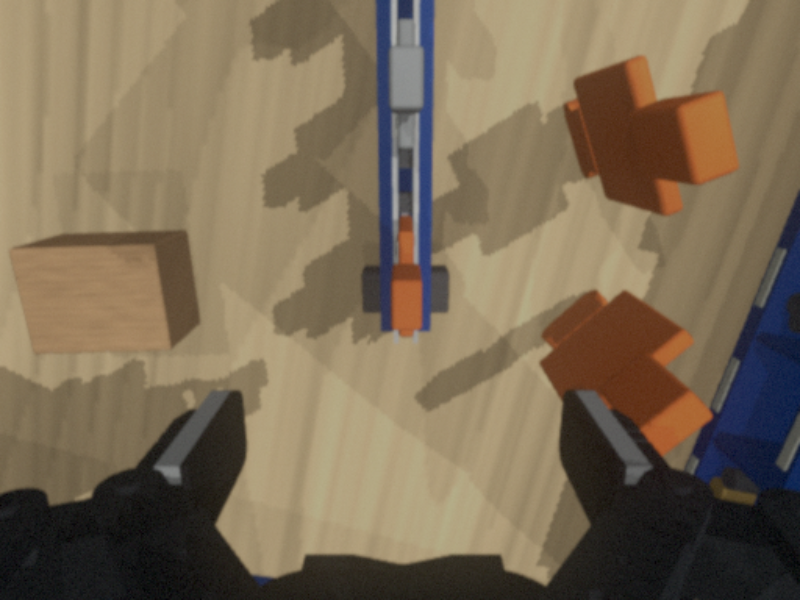

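The wrist view shows the rail upright in the picture. The orange tab is at (406,298) between the open jaws, and its plate is aligned with the rail. The decoys are off to the right, clear of the fingers. Next I'll refine the tab centre.

```bash
python3 - <<'E'
from h import *
np.set_printoptions(precision=4,suppress=True)
p,d,K,T=load('wrist1.npz');W=cloud(d,K,T);h=cv2.cvtColor(p,cv2.COLOR_RGB2HSV)
m=(W[...,2]>.143)&(W[...,2]<.153)&(h[...,0]<16)&(h[...,1]>150)
k,l,st,c=cv2.connectedComponentsWithStats(m.astype(np.uint8))
for j in range(1,k):
    if st[j,4]>30: w=W[l==j]; print(st[j],w.mean(0),cv2.minAreaRect(w[:,:2].astype(np.float32)))
E
```

```text
[421  61  24  56 383] [ 0.6468 -0.1506  0.1482] ((0.6477935314178467, -0.15051569044589996), (0.011195085942745209, 0.033687565475702286), 14.390684127807617)
[251 177  19  34 594] [ 0.5549 -0.2408  0.1472] ((0.5553614497184753, -0.24149763584136963), (0.012572480365633965, 0.023866448551416397), 11.336461067199707)
[399 241  39  29 337] [ 0.6782 -0.263   0.1482] ((0.6779375076293945, -0.263297975063324), (0.028789706528186798, 0.0031227082945406437), 56.798004150390625)
```

Request:
servo_tool(increments="0 0 0 0.2 0.1 2 8.5; 0 0 0 0.2 0.1 4.5 8.5; 0 0 0 0.2 0.1 7 6; 0 0 0 0.2 0.1 9 6; 0 0 0 0.2 0.1 10.5 5; 0 0 0 0.2 0.1 11.3 4; 0 0 0 0.2 0.1 11.6 4; 0 0 0 0.2 0.1 11.6 4")

```text
time: 2.53
eef_pos: [0.5545, -0.2419, 0.1329]
tcp_rot: [0.632, 0.775, -0.0, -0.0]
contact_force: [0.9, -0.3, 0.4]
opening: 0.47
```

```bash
python3 - <<'E'
from h import *
from plant import ctrl
rel(GR,np.array([*TAG,.133]))
p,d=ctrl.read_camera("wrist")
cv2.imwrite("pics/wrist2.png",cv2.resize(p[:,:,::-1],(800,600)))
E
```

```text
t 2.53 pos [ 0.5545 -0.2419  0.1329] q [-0.58  0.25  1.84 -0.    1.05 -0.78] F [ 0.9 -0.3  0.4] open 0.47
rel rotvec [-0.001 -0.001 -0.005] shift cm [ 0.06  0.05 -0.01]
```

View pics/wrist2.png

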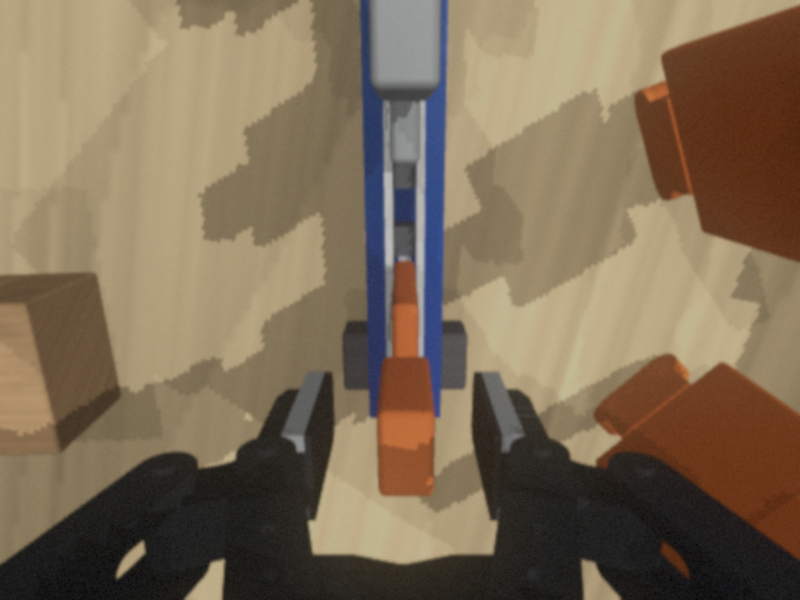

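The tab sits centred between the half-closed jaws, at about (405,430). I'll close the gripper.

Request:
servo_tool(increments="0 0 0 0 0.05 0 0.5; 0 0 0 0 0.05 0 0.5; 0 0 0 0 0.05 0 0.5; 0 0 0 0 0.05 0 0.5; 0 0 0 0 0.05 0 0.5; 0 0 0 0 0.05 0 0.5; 0 0 0 0 0.05 0 0.5; 0 0 0 0 0.05 0 0.5", grip_force=70)

```text
time: 3.25
eef_pos: [0.5563, -0.2418, 0.135]
tcp_rot: [0.631, 0.776, -0.0, 0.001]
contact_force: [-0.7, -0.9, 6.4]
opening: 0.149
```

Request:
servo_tool(increments="0 0 0 0 0 -0.5 0.5; 0 0 0 0 0 -1 0.5; 0 0 0 0 0 -1.5 0.5; 0 0 0 0 0 -2 0.5; 0 0 0 0 0 -2.5 0.5; 0 0 0 0 0 -3 0.5; 0 0 0 0 0 -3.7 0.5; 0 0 0 0 0 -4.5 0.5; 0 0 0 0 0 -5.2 0.5; 0 0 0 0 0 -6 0.5")

```text
time: 4.08
eef_pos: [0.5555, -0.2412, 0.1943]
tcp_rot: [0.631, 0.776, 0.0, 0.0]
contact_force: [-0.1, -0.2, -1.0]
opening: 0.15
```

```bash
python3 - <<'E'
from h import *
from plant import ctrl
rel(PR,VS+.046*HZ)
for n in ["wrist","scene"]:
    p,d=ctrl.read_camera(n)
    if n=="scene": p=p[140:290,120:320]
    cv2.imwrite(f"pics/{n}3.png",cv2.resize(p[:,:,::-1],(800,600)))
E
```

```text
t 4.08 pos [ 0.5555 -0.2412  0.1943] q [-0.58  0.18  1.8   0.    1.16 -0.78] F [-0.1 -0.2 -1. ] open 0.15
rel rotvec [0.364 0.303 1.365] shift cm [42.65 19.32 -4.97]
```

View pics/wrist3.png

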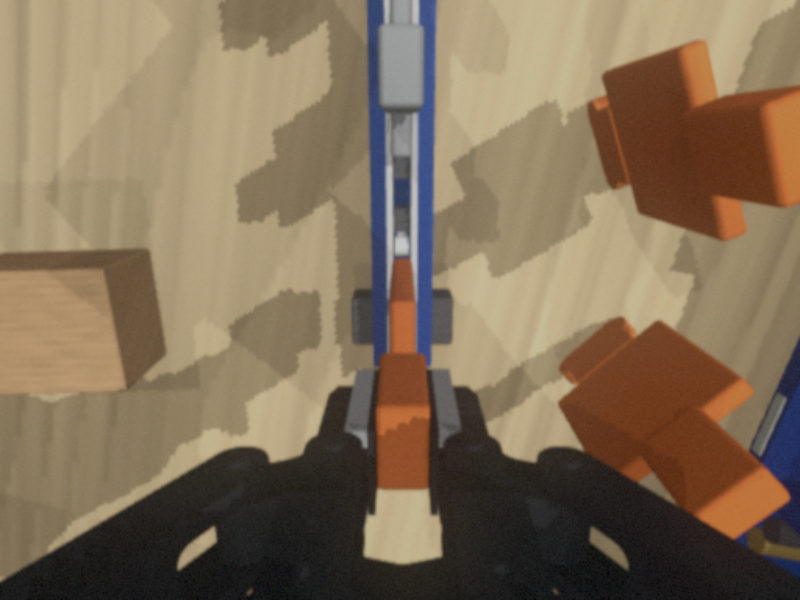

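View pics/scene3.png

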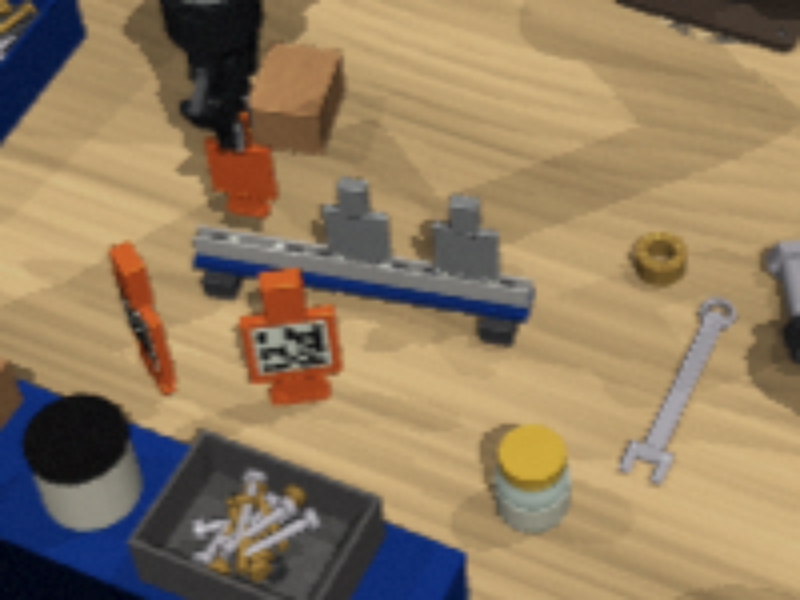

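The tag is out of the rail and in the fingers, at about (240,175) in the cropped scene view. Both greys are still clipped, and the wrist view shows the tab held between the pads at (403,430). Next I'll lift it higher before crossing.

Request:
servo_tool(increments="0 0 0 0 0 -2 0.5; 0 0 0 0 0 -4 0.5; 0 0 0 0 0 -6 0.5; 0 0 0 0 0 -8 0.5; 0 0 0 0 0 -10 0.5; 0 0 0 0 0 -10.5 0.5; 0 0 0 0 0 -10.5 0.5")

```text
time: 4.77
eef_pos: [0.5562, -0.2416, 0.3004]
tcp_rot: [0.631, 0.776, 0.0, 0.002]
contact_force: [0.2, -0.4, 0.1]
opening: 0.151
```

```bash
python3 - <<'E'
from h import *
g=VS+.047*HZ+.12*f+np.array([0,0,.05])
print(g); rel(PR,g)
from plant import ctrl
s=ctrl.get_state();Rc=R.from_quat(s['tcp_rot']).as_matrix()
rv=R.from_matrix(Rc.T@PR).as_rotvec()
# rotate half
Rh=Rc@R.from_rotvec(rv/2).as_matrix()
rel(Rh,np.array([.63,-.07,.295]))
E
```

```text
[0.70333638 0.10424511 0.29497754]
t 4.77 pos [ 0.5562 -0.2416  0.3004] q [-0.58  0.1   1.69  0.    1.35 -0.78] F [ 0.2 -0.4  0.1] open 0.151
rel rotvec [0.368 0.303 1.365] shift cm [30.87 21.45  0.52]
t 4.77 pos [ 0.5562 -0.2416  0.3004] q [-0.58  0.1   1.69  0.    1.35 -0.78] F [ 0.2 -0.4  0.1] open 0.151
rel rotvec [0.184 0.151 0.682] shift cm [15.3  10.72  0.53]
```

Moving in the ramp's first half.

Request:
servo_tool(increments="0.018 0.015 0.068 1.5 1.1 0 0.5; 0.037 0.03 0.136 3.1 2.1 0 0.5; 0.055 0.045 0.205 4.6 3.2 0.1 0.5; 0.074 0.06 0.273 6.1 4.3 0.1 0.5; 0.092 0.076 0.341 7.7 5.4 0.2 0.5; 0.11 0.091 0.41 9.2 6.4 0.3 0.5; 0.129 0.106 0.477 10.7 7.5 0.3 0.5; 0.147 0.121 0.546 12.2 8.6 0.4 0.5; 0.166 0.136 0.614 13.8 9.6 0.4 0.5; 0.184 0.151 0.682 15.3 10.7 0.5 0.5")

```text
time: 5.6
eef_pos: [0.6287, -0.0685, 0.2908]
tcp_rot: [0.85, 0.514, -0.025, -0.116]
contact_force: [-0.3, -0.4, -1.2]
opening: 0.143
```

```bash
python3 - <<'E'
from h import *
g=VS+.047*HZ+.12*f+np.array([0,0,.05])
rel(PR,g)
E
```

```text
t 5.6 pos [ 0.6287 -0.0685  0.2908] q [-0.31  0.26  1.54  0.11  1.55  0.16] F [-0.3 -0.4 -1.2] open 0.143
rel rotvec [0.176 0.154 0.678] shift cm [18.72 -1.32  1.36]
```

Request:
servo_tool(increments="0.018 0.015 0.068 1.9 -0.1 0.1 0.5; 0.035 0.03 0.136 3.7 -0.2 0.2 0.5; 0.053 0.046 0.204 5.6 -0.4 0.3 0.5; 0.07 0.062 0.272 7.5 -0.5 0.5 0.5; 0.088 0.077 0.34 9.4 -0.6 0.6 0.5; 0.106 0.092 0.408 11.2 -0.8 0.8 0.5; 0.124 0.108 0.476 13.1 -0.9 1 0.5; 0.142 0.123 0.544 15 -1 1.1 0.5; 0.159 0.139 0.61 16.8 -1.2 1.2 0.5; 0.177 0.154 0.678 18.7 -1.3 1.3 0.5")

```text
time: 6.43
eef_pos: [0.7029, 0.1037, 0.2951]
tcp_rot: [0.958, 0.188, -0.042, -0.212]
contact_force: [0.4, -0.7, -0.8]
opening: 0.155
```

```bash
python3 - <<'E'
from h import *
from plant import ctrl
g=VS+.047*HZ+.12*f+np.array([0,0,.05])
rel(PR,g); rel(PR,VS+.047*HZ)
for n in ["scene","top","wrist"]:
    i=ctrl.camera_info(n);p,d=ctrl.read_camera(n);np.savez(f"{n}4.npz",p=p,d=d,K=i["camera_matrix"],T=i["world_to_cam"])
    if n=="scene": p=p[120:300,260:500]
    if n=="top": p=p[80:272,40:296]
    cv2.imwrite(f"pics/{n}4.png",cv2.resize(p[:,:,::-1],(800,600)))
E
```

```text
t 6.43 pos [0.7029 0.1037 0.2951] q [-0.12  0.41  1.36  0.38  1.59  1.03] F [ 0.4 -0.7 -0.8] open 0.155
rel rotvec [-0.     0.001 -0.001] shift cm [ 0.06 -0.02  0.03]
t 6.43 pos [0.7029 0.1037 0.2951] q [-0.12  0.41  1.36  0.38  1.59  1.03] F [ 0.4 -0.7 -0.8] open 0.155
rel rotvec [-0.     0.001 -0.001] shift cm [ 0.07 -8.78  9.63]
```

View pics/scene4.png

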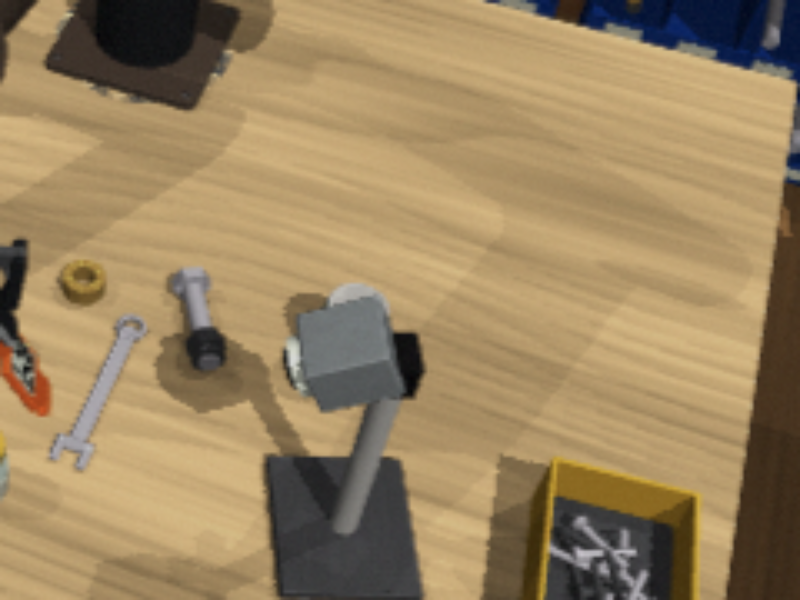

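View pics/top4.png

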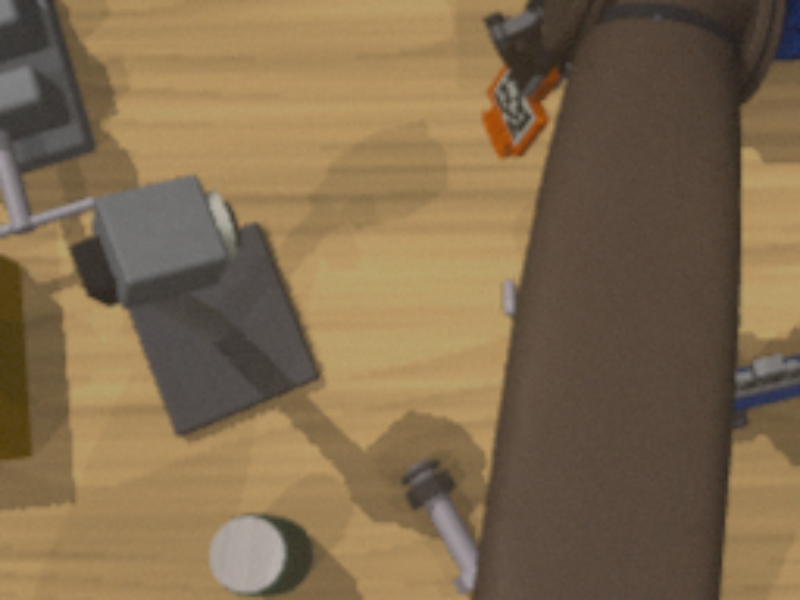

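View pics/wrist4.png

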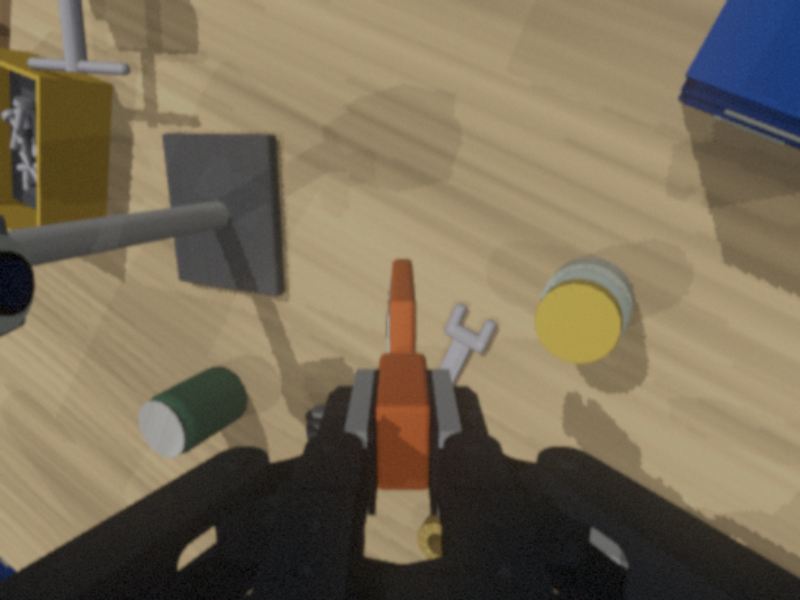

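The tag is upright in the fingers and its code face looks at the camera: its white panel is at (515,105) in the top crop and (25,370) in the scene crop. The wrist view shows the tab still square in the pads. I'll approach the view spot now.

Request:
servo_tool(increments="0 0 0 0 -0.5 1.5 0.5; 0 0 0 0 -1.2 3 0.5; 0 0 0 0 -2 4.5 0.5; 0 0 0 0 -3 6 0.5; 0 0 0 0 -4 7.2 0.5; 0 0 0 0 -5 8.2 0.5; 0 0 0 0 -6 9 0.5; 0 0 0 0 -7 9.5 0.5; 0 0 0 0 -7.5 9.6 0.5; 0 0 0 0 -7.8 9.6 0.5")

```text
time: 7.42
eef_pos: [0.6609, 0.2069, 0.2447]
tcp_rot: [0.958, 0.191, -0.04, -0.211]
contact_force: [-0.8, 0.2, -1.2]
opening: 0.15
```

Request:
servo_tool(increments="0 0 0 0.1 -0.5 0 0.5; 0 0 0 0.1 -0.8 0 0.5; 0 0 0 0.1 -0.9 0 0.5; 0 0 0 0.1 -0.9 0 0.5; 0 0 0 0.1 -0.9 0 0.5")

```text
time: 7.83
eef_pos: [0.6592, 0.2133, 0.2477]
tcp_rot: [0.958, 0.19, -0.04, -0.211]
contact_force: [1.4, -0.0, -0.7]
opening: 0.15
```

```bash
python3 - <<'E'
from h import *
from plant import ctrl
np.set_printoptions(precision=4,suppress=True)
rel(PR,VS+.047*HZ)
HX=-LOS; HY=np.cross(HZ,HX); H=np.c_[HX,HY,HZ]
for n in ["scene","top"]:
    i=ctrl.camera_info(n);p,d=ctrl.read_camera(n);K,T=i["camera_matrix"],i["world_to_cam"];np.savez(f"{n}5.npz",p=p,d=d,K=K,T=T)
    W=cloud(d,K,T);hs=cv2.cvtColor(p,cv2.COLOR_RGB2HSV)
    L=(W-HO)@H
    near=(abs(L[...,0]+.16)<.05)&(abs(L[...,1])<.06)&(L[...,2]<.026)&(L[...,2]>-.09)
    P=L[near]; c=P.mean(0); nn=np.linalg.svd(P-c)[2][2]
    print(n,near.sum(),'tagface normal in head frame',nn,'center',c)
    wh=near&(hs[...,1]<110)&(abs(L[...,2])<.05); kk=cv2.minAreaRect(L[wh][:,1:].astype(np.float32)) if wh.sum()>10 else None
    print('panel in head frame',wh.sum(),kk,L[wh].mean(0), 'orange y-range',np.percentile(P[:,1],[1,99]),'z',np.percentile(P[:,2],[1,99]))
    q=p[150:270,290:450] if n=="scene" else p[110:230,60:220]
    cv2.imwrite(f"pics/{n}5.png",cv2.resize(q[:,:,::-1],(800,600)))
E
```

```text
t 7.83 pos [0.6592 0.2133 0.2477] q [0.03 0.37 1.51 0.41 1.44 1.12] F [ 1.4 -0.  -0.7] open 0.15
rel rotvec [ 0.003 -0.002  0.004] shift cm [-0.03 -0.1   0.35]
scene 142 tagface normal in head frame [-0.9975  0.0692  0.0172] center [-0.1562 -0.0092 -0.0112]
panel in head frame 48 ((0.001785440370440483, 0.00403597392141819), (0.04165711626410484, 0.053259167820215225), 86.66188049316406) [-0.155  -0.0028  0.0035] orange y-range [-0.0296  0.0255] z [-0.0524  0.0232]
top 224 tagface normal in head frame [-0.9988 -0.0453  0.0185] center [-0.1571  0.0062 -0.0139]
panel in head frame 96 ((0.0015354752540588379, 0.0038502365350723267), (0.04430002719163895, 0.04302772134542465), 88.62985229492188) [-0.1563  0.0056  0.0015] orange y-range [-0.0249  0.0283] z [-0.0547  0.0252]
```

View pics/scene5.png

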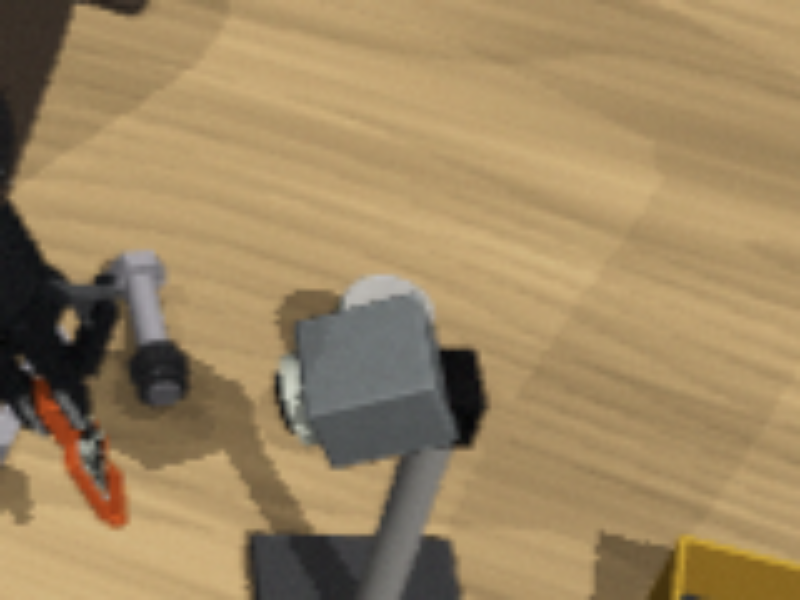

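View pics/top5.png

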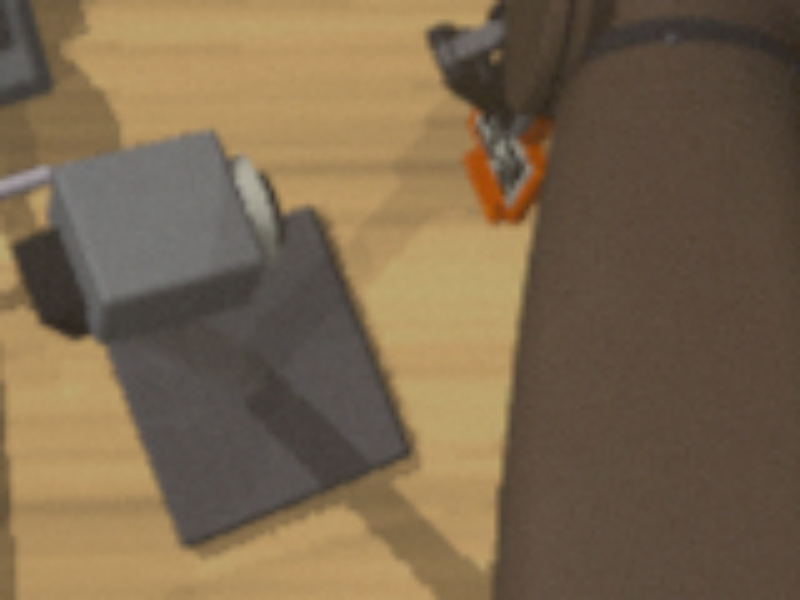

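The panel is in place: the mid-point reads about (-0.160, 0.002, 0.004) in the head frame, and the face is square within a few degrees. I'll trim 3 mm, let it settle, and then check stillness and whether anything was disturbed.

Request:
servo_tool(increments="0 0 0 0 -0.1 0.3 0.5; 0 0 0 0 -0.1 0.3 0.5; 0 0 0 0 -0.1 0.3 0.5; 0 0 0 0 -0.1 0.3 0.5; 0 0 0 0 -0.1 0.3 0.5; 0 0 0 0 -0.1 0.3 0.5; 0 0 0 0 -0.1 0.3 0.5; 0 0 0 0 -0.1 0.3 0.5")

```text
time: 8.6
eef_pos: [0.6581, 0.2157, 0.2454]
tcp_rot: [0.958, 0.19, -0.04, -0.212]
contact_force: [0.3, 0.2, -0.4]
opening: 0.154
```

```bash
python3 - <<'E'
from h import *
from plant import ctrl
np.set_printoptions(precision=4,suppress=True)
rel(PR,VS+.047*HZ); print(ctrl.get_state()['dq'])
HX=-LOS; H=np.c_[HX,np.cross(HZ,HX),HZ]
Ps=[]
for n in ["scene","top"]:
    i=ctrl.camera_info(n);p,d=ctrl.read_camera(n);K,T=i["camera_matrix"],i["world_to_cam"]
    W=cloud(d,K,T);hs=cv2.cvtColor(p,cv2.COLOR_RGB2HSV);L=(W-HO)@H
    near=(abs(L[...,0]+.16)<.02)&(abs(L[...,1])<.06)&(L[...,2]<.026)&(L[...,2]>-.09)
    P=L[near]; Ps.append(P); wh=near&(hs[...,1]<110)&(abs(L[...,2])<.05)
    print(n,'panel',cv2.minAreaRect(L[wh][:,1:].astype(np.float32)),L[wh].mean(0))
    p0,d0,_,_=load(f'{n}0.npz')
    diff=(cv2.absdiff(p,p0).max(2)>45).astype(np.uint8)*255
    cv2.imwrite(f"pics/{n}6.png",cv2.resize(np.hstack([p[:,:,::-1],cv2.merge([diff]*3)]),(800,300)))
P=np.vstack(Ps);c=P.mean(0);print('normal',np.linalg.svd(P-c)[2][2]); rel(PR,VS+.047*HZ)
E
```

```text
t 8.6 pos [0.6581 0.2157 0.2454] q [0.03 0.37 1.51 0.41 1.43 1.12] F [ 0.3  0.2 -0.4] open 0.154
rel rotvec [ 0.002 -0.002  0.005] shift cm [-0.03  0.04  0.02]
[0.0014 0.0009 0.0002 0.0012 0.0013 0.0015]
scene panel ((0.0024589654058218002, 0.0015274416655302048), (0.037789225578308105, 0.046715397387742996), 84.23401641845703) [-0.1533 -0.0029  0.002 ]
top panel ((0.0020755864679813385, -9.520165622234344e-05), (0.04384157806634903, 0.042007990181446075), 84.84477996826172) [-0.1548  0.0053 -0.0019]
normal [-1.     -0.0083 -0.0033]
t 8.7 pos [0.6581 0.2157 0.2454] q [0.03 0.37 1.51 0.41 1.43 1.12] F [ 0.2 -0.5  0.3] open 0.148
rel rotvec [ 0.002 -0.002  0.005] shift cm [-0.03  0.04  0.03]
```

View pics/scene6.png

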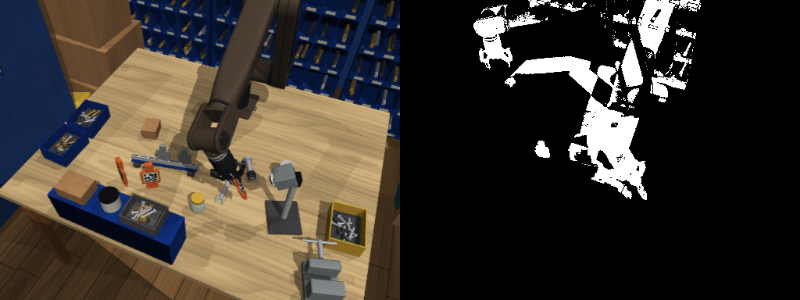

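Compared with the first picture, only the arm, its shadow and the empty clip spot (about (542,150) in the difference half) have changed. Greys, jar, carton and camera show no change. I'll hand in.

```bash
python3 -c "
from plant import ctrl
print(ctrl.sign_off())"
```

```text
the job is handed in; nothing more can be done
None
```

I pulled the smallest orange tag straight up out of its clip at the rail's -y end. The arm is now holding it at the inspection camera, and I handed the job in at about 8.7 s.

- **Position:** measured from both fixed cameras in the head frame, the tag's mid-point is at about x -0.158, y 0.002, z 0.001 m. The target is -0.160, 0, 0.
- **Angle:** the code face is square to the lens within about 1° on the combined fit. Before the final 3 mm trim, the single-view fits disagreed by up to 4° each way, still inside the 12° limit. The tag is right way up, with its code towards the lens.
- **Grip and stillness:** the gripper is closed on the tab at an opening of about 0.15, with joint speeds under 0.002 rad/s and an outside force under 1 N.
- **Surroundings:** comparing scene pictures before and after, only the arm, its shadow and the emptied clip changed. In that view the arm covers part of the area around the wrench and bolt, so I could not fully check those two by picture. The wrist force stayed low throughout, with no sign of contact.

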